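# Index a lift-gate turntable to the green station

### The arm

A 6-joint arm with a two-finger parallel gripper is mounted at the origin on a cart in front of the work surface, level with it; the furniture and walls round the work are solid. World frame = base frame: x ahead of the robot, y to its left, z up, the work surface at z = 0. Lengths are in mm, angles in degrees, forces in N, time in s.
With the tool pointing down it reaches from about 350 to 850 mm from the base axis. Payload 8.1 kg.
Tool frame: the origin (TCP) lies at the very end of the fingers, on their centre line; the grasp point (between the pads) lies 19 mm behind it; z points along the fingers, y is the line along which they close (so a half turn about z gives the same grasp; the last joint's range is limited). The gripper opens to 85 mm and grips with 20 to 120 N. Pads are 22 mm wide; open, the fingers measure 114 mm over their backs; the gripper's body (76 mm by 85 mm) begins 54 mm behind the grasp point. The pads swing forward as they close: fully open they stand 13 mm farther back than shut.
Start: joints at [-81.154, 7.471, 85.268, -0, 87.261, -4.893], TCP at [142.525, -582.831, 231.292] pointing down, gripper open.
Joint ranges: [-169.43, 169.43], [-51.17, 129.36], [1.28, 143.12], [-76.62, 256.62], [0, 156.53], [-152.29, 152.29]. Speed limits (degrees/s): [136.94, 136.94, 159.86, 180, 180, 180].

### API

Orientations are given as [roll, pitch, yaw] about the fixed x, y, z axes, in that order (R = Rz(yaw) Ry(pitch) Rx(roll)).
In Python, from bench import status, viewer, job gives the robot as it stands.
- The arm moves only by the tool arm_command, never from a script. Its argument "targets" is a list that holds one entry, the list of rows, each a list of 7 numbers: the shift along the world's x, y, z in m, then the turn, a rotation vector about the world's x, y, z in rad, then the opening, from -1 (shut) to 1 (fully open). In form: [[[dx, dy, dz, rx, ry, rz, gripper], ...]]. A call has 1 to 10 rows; each row shifts and turns the commanded pose from where the row before left it; what a row does not reach is not made up. A row lasts 1/8 s, in which the tool goes at most 62.5 mm and 10.7 degrees, less where a joint would pass 70% of its speed; a pose out of reach is approached as far as the arm can. A call with a gripper value outside its range is refused whole. The fingers move at their own pace and stop on an object; "force" is the grip in N (left out, the last holds). Time passes only in rows, so rows that do not move let the fingers close. It gives the time, the measured TCP pose, the force, the opening and the grip force at its end, in the units of the state.
- status.sense(): the state, without advancing time (a new reading comes with each control period).
- viewer.snapshot(name): name is "scene" or "top"; returns the picture (420x560x3 uint8, red, green, blue); there is no depth.
- viewer.camera_model(name): a dict with "vertical_fov" (degrees; the focal length in pixels is half the picture's height over the tangent of half this angle, whatever the lens; pixels are square), "cx", "cy" (the principal point, pixels), "xyz" and "attitude" of the camera in the world. Camera axes: x right, y down, z forward; pixel columns grow to the right and rows downward; lengths in mm; the calibration is good to about 2 mm. A picture is of the moment at which its call begins. camera_model takes no time and is no camera call.
- job.hand_in(): hands the job in; it is judged then, once.
The state is a dict: "time": time; "joint_pos": joint angles; "qd": joint speeds; "joint_efforts": joint torques, N m; "tool_pos": TCP position; "tcp_rot": TCP orientation; "ft_force": force on the tool from outside, world axes, zero at the start; "wrist_torque": the same for the moment, N m; "finger_gap": finger opening in mm; "grip_force": force on a finger pad.
Only numpy, scipy, OpenCV 4.12 (cv2) and the standard library are available. Lean on these libraries where they do the work, as an engineer would, in place of code of your own. Each camera call takes 0.05 s, during which the arm holds its last target. There are 200 camera calls.

### The job

The bracket on the small turntable is due at the green station: take the red ball of the lever, lift the lever out of the wide bay of its notched gate, swing it over to the notch beside the green marker and let it down fully into that notch, then let go. Leave the loose parts on the table where they are.

Things in the scene. Friction and masses are not known exactly. Their poses are not given: they have to be found in the camera images.
- index_base: Blue base plate of the indexing turntable, fixed to the table: 128 x 255 mm in front, a half disc of 84 mm radius behind, 12 mm thick. Origin on the turntable's upright axis, at table height; z up, -x points to the side where the lever is worked. Mind the air screwdriver that hangs over the black fixture at the robot's right, 0.34 m from the base axis, 35 degrees right of +x, from 0.25 m up.
- pivot (a point): Point on the turntable's upright axis, 46 mm above the table, level with the lever's cross pin. About this axis, 112 to 126 mm out, stands the steel gate: teeth with crests 60 mm above the table; between them a wide bay (index_dial -1.03 to -0.66 rad, at the left seen from the robot) and three notches, 20 mm wide, at -0.25, 0.20 and 0.65 rad. Bay and notches are 20 mm deep.
- index_dial (a joint): Turn of the aluminium turntable (144 mm across, carries a bent bracket) and its lever, rad: 0 when the lever points along -x of the base, positive anticlockwise seen from above (the ball then goes to -y of the base). Limits -1.0 and 0.74. Turns easily (0.05 N m friction), stays where it is left. Starts in the wide bay.
- index_lever (a joint): Lift of the lever about a level cross pin 12 mm from the turntable's axis, rad: 0 when fully down in the bay or a notch, up to 0.5. Spring and weight push it down: 2.5 to 5 N at the ball. The lever clears the teeth from 0.21 rad on (ball raised about 35 mm); resting on a tooth it reads about 0.2.
- knob (a point): Centre of the red ball, 34 mm in diameter, on the lever's end: with the lever down it is 88 mm above the table and 180 mm from the turntable's axis (168 mm out from and 42 mm above the cross pin). The lever is a steel rod 12 mm thick, 46 mm above the table when down, with an upward stem below the ball.
- pointer (a point): Point on the lever's line that turns with the turntable, 148 mm from its axis (does not lift with the lever): it stands above a marker when the lever points at that marker's notch.
- marker_green: Green disc, 25 mm across, 4 mm high, fixed on the base plate just outside the gate, 148 mm from the turntable's axis, in line with one of the three notches: which one varies. Origin under its centre.
- marker_yellow: Yellow disc of the same kind at another notch.
- marker_white: White disc of the same kind at another notch.
- driver_board: Loose green circuit board, 36 x 62 x 15 mm, lying on the table; leave it alone. Origin under its centre.
- lead_connector: Loose black and yellow lead connector, 27 x 55 x 20 mm, lying on the table; leave it alone. Origin under its centre.
- lamp_bulb: Loose bulb, 38 x 38 x 47 mm, standing on the table; leave it alone. Origin under its centre.

How it is judged (in metres and radians):
On the way, in this order (a step that is already met when the one before it is completed fails the run):
1. the lever is lifted out of the bay (value of joint index_lever above 0.15 rad), for 0.1 s.
2. the lever is fully down in the notch beside the green marker (horizontal distance between pointer and marker_green below 0.012 m and value of joint index_lever below 0.04 rad), for 0.2 s.
At the end, for the whole second after the job is handed in: The lever lies fully down (lift under 0.04 rad) in the notch beside the green marker (pointer within 12 mm of the marker's centre, seen from above), and the turntable is at rest (all of step 2 and velocity of joint index_dial between -0.05 and 0.05 rad/s); the robot touches nothing.
It fails at once if the driver board is pushed more than 25 mm (distance of driver_board from where it was at the start of the episode above 0.025 m).
It fails at once if the connector is pushed more than 25 mm (distance of lead_connector from where it was at the start of the episode above 0.025 m).
It fails at once if the bulb is pushed more than 25 mm (distance of lamp_bulb from where it was at the start of the episode above 0.025 m).
It also fails if it takes over 53 s, if anything falls off the work surface, if the arm or the gripper's body presses on something with over 40 N, if the wrist force passes 120 N, or if a joint passes its speed limit or range.

## Working session

There is one attempt and no reset: what is moved stays moved. The work goes in short steps, Python scripts to look and compute and a tool call to move; the robot and the scene stay as the last step left them, time stands still between calls to the robot, and variables do not carry over. Pictures are saved under pics/ and viewed, at most 10 in all, crops included, and the job is handed in when it is done.

Besides the shell and the picture viewer there is one more tool, called after "Call:" as name([rows], argument=value, ...), one row to a line, values as JSON. arm_command: Moves the arm, as the interface text tells. Its arguments: {"type":"object","properties":{"targets":{"type":"array"},"force":{"type":"number"}},"required":["targets"]}

```bash
mkdir -p pics; python3 - <<'E'
from bench import status, viewer
import cv2
for n in("scene","top"):
    print(n,viewer.camera_model(n)); cv2.imwrite(f"pics/{n}0.png",viewer.snapshot(n)[:,:,::-1])
print(status.sense())
E
```

```text
scene {'vertical_fov': 48.48799962805169, 'cx': 281.2573560045913, 'cy': 208.1037523568517, 'xyz': array([  71.64318047, -540.3656438 ,  529.23242323]), 'attitude': array([-121.12839306,   -0.35971377,  -38.35243729])}
top {'vertical_fov': 46.09064328144406, 'cx': 284.7735835189776, 'cy': 202.2798851886816, 'xyz': array([ 341.20816046,   49.66231341, 1029.02117841]), 'attitude': array([-169.97018763,   -1.20425483,  -89.04483648])}
{'time': 0.1, 'joint_pos': array([-8.11529306e+01,  7.51070356e+00,  8.53220443e+01, -1.65922976e-03,
        8.72624092e+01, -4.89478727e+00]), 'qd': array([-0.02185156, -0.14024681, -0.10575705,  0.07338381, -0.02334095,
       -0.0216458 ]), 'joint_efforts': array([ 2.51836747e-03, -5.70951176e+01, -5.01939940e+01, -1.13910337e-04,
        8.13483348e-03, -3.91082426e-05]), 'tool_pos': array([ 142.44668872, -582.33968228,  230.35968612]), 'tcp_rot': array([-1.79905049e+02, -6.46823483e-03,  1.37419319e+01]), 'ft_force': array([ 1.23988726, -0.17505936, -0.26236421]), 'wrist_torque': array([0.00241585, 0.0304039 , 0.02301304]), 'grip_force': 0.0, 'finger_gap': 85.40361308073392}
```

View pics/scene0.png

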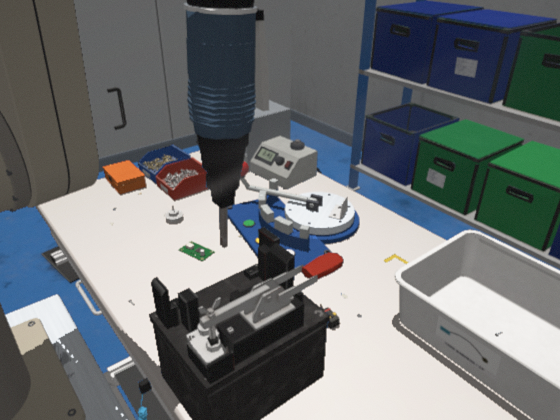

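View pics/top0.png

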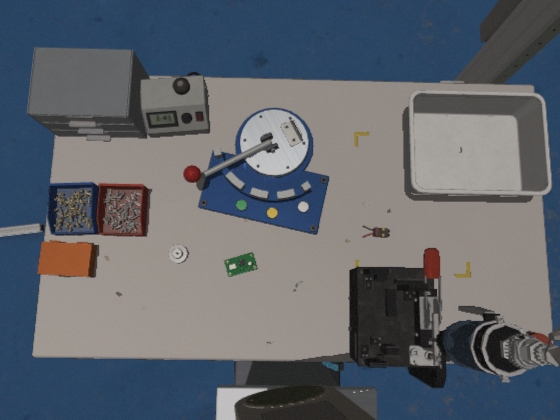

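The top view shows the turntable at about (275,140), the ball at (192,174), and the green, yellow and white discs at (242,205), (272,213) and (303,207). The arm is at lower right and the black fixture is around (395,315). Next I'll measure the blobs and fit the base pose.

```bash
cat > h.py <<'E'
import numpy as np, cv2
from scipy.spatial.transform import Rotation as R
from bench import status, viewer
def ray(n,uv,z):
    m=viewer.camera_model(n); f=210/np.tan(np.radians(m["vertical_fov"]/2))
    d=R.from_euler("xyz",m["attitude"],degrees=True).apply([(uv[0]-m["cx"])/f,(uv[1]-m["cy"])/f,1])
    return m["xyz"]+d*(z-m["xyz"][2])/d[2]
def proj(n,p):
    m=viewer.camera_model(n); f=210/np.tan(np.radians(m["vertical_fov"]/2))
    c=R.from_euler("xyz",m["attitude"],degrees=True).inv().apply(np.array(p,float)-m["xyz"])
    return f*c[:2]/c[2]+[m["cx"],m["cy"]]
def blob(img,box,fn):
    x0,y0,x1,y1=box; h=cv2.cvtColor(img[y0:y1,x0:x1],cv2.COLOR_RGB2HSV).astype(int)
    k=fn(h[...,0],h[...,1],h[...,2]).astype(np.uint8)
    n,l,s,c=cv2.connectedComponentsWithStats(k); i=1+np.argmax(s[1:,4])
    return c[i]+[x0,y0],s[i,2:5]
E
python3 - <<'E'
from h import *
from scipy.optimize import least_squares
im=viewer.snapshot("top")
red=blob(im,(175,158,212,190),lambda h,s,v:((h<8)|(h>172))&(s>140)&(v>60))
g=blob(im,(230,193,255,218),lambda h,s,v:(h>40)&(h<90)&(s>90))
y=blob(im,(260,200,285,225),lambda h,s,v:(h>15)&(h<40)&(s>90))
w=blob(im,(292,195,315,219),lambda h,s,v:(s<60)&(v>140))
print(red,g,y,w)
P=[ray("top",b[0],z)[:2] for b,z in((g,16),(y,16),(w,16))]; K=ray("top",red[0],88)[:2]
print(P,K,np.linalg.norm(P[0]-P[1]),np.linalg.norm(P[1]-P[2]), 2*148*np.sin(.225))
# base frame yaw a: point at dial q, radius r: c - r*(cos(a+q), sin(a+q))
def f(v):
    c,a,q=v[:2],v[2],v[3]
    m=lambda t,r:c-r*np.array([np.cos(a+t),np.sin(a+t)])
    return np.concatenate([m(t,148)-p for t,p in zip((-.25,.2,.65),P)]+[m(q,180)-K])
s=least_squares(f,[580,70,0,-.85]); print(s.x,s.fun)
c,a=s.x[:2],s.x[2]
tt=ray("top",(275,140),46);print("tt",tt)
for q in (s.x[3],-.25,.2,.65): print(q,c-180*np.array([np.cos(a+q),np.sin(a+q)]))
for z in(250,400):print("driver",proj("top",[278,-195,z]),proj("scene",[278,-195,z]))
print("tcp",proj("top",[142,-582,230]))
print("scene ball",proj("scene",[*K,88]), "bulb/board/conn",ray("top",(178,254),20),ray("top",(241,264),10),ray("top",(377,232),10))
cv2.imwrite("pics/crop.png",cv2.resize(im[100:240,150:350,::-1],(800,560),interpolation=cv2.INTER_CUBIC))
E
```

```text
(array([191.73039216, 173.37254902]), array([ 16,  16, 204], dtype=int32)) (array([240.6835443 , 204.44303797]), array([10, 10, 79], dtype=int32)) (array([271.81818182, 212.43181818]), array([11, 10, 88], dtype=int32)) (array([302.62337662, 206.36363636]), array([10, 10, 77], dtype=int32))
[array([514.30927687, 122.94066702]), array([498.79923611,  57.89332034]), array([512.86521032,  -5.96831058])] [561.48292369 214.92286367] 66.87091052276251 65.39235073246306 66.03948319099665
[ 6.46844452e+02  5.65881156e+01 -2.12049753e-01 -8.64294404e-01] [ 0.05436122 -0.37654025  0.05595993  0.47811552 -0.0529379  -0.20801385
 -0.05738324  0.10643858]
tt [645.7898196   54.29201109  46.        ]
-0.8642944044737857 [561.42554045 215.02930225]
-0.25 [485.71913786 136.82921025]
0.2 [466.85751916  58.75701861]
0.65 [483.83234178 -19.74701418]
driver [432.26096611 333.94880143] [229.19024278 239.34385899]
driver [470.35531179 344.64278371] [220.37280094  98.55966175]
tcp [680.22506391 427.34987791]
scene ball [240.35091531 167.76063413] bulb/board/conn [409.05075969 246.32667717  20.        ] [391.65631169 118.74374389  10.        ] [ 462.86828338 -161.90254111   10.        ]
```

View pics/crop.png

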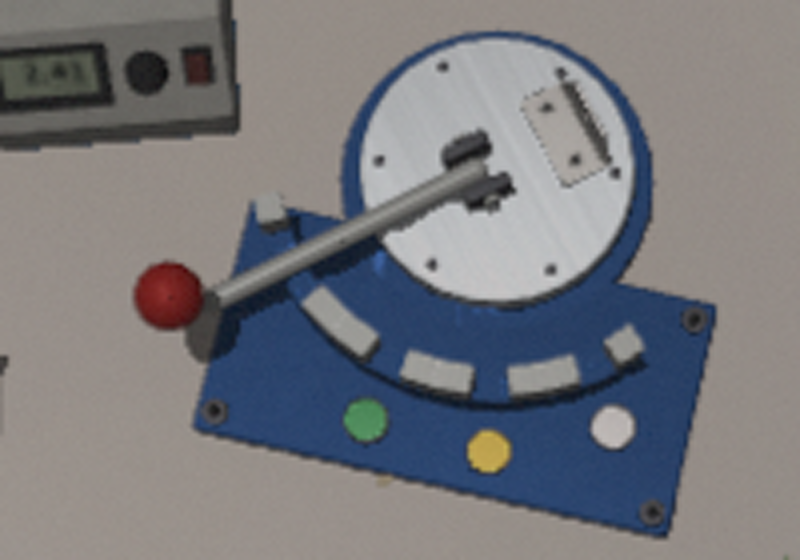

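The fit agrees to under 0.5 mm: the green marker is at dial -0.25 and the ball is at (561.5, 215, 88). The screwdriver hangs between the arm (azimuth -76°) and the work, at about (278,-195). The arm therefore has to fold inside that radius to pass it. I'll make a few safe moves first to identify the arm's link lengths.

Call:
arm_command([
  [[0, 0, 0.05, 0, 0, 0, 0], [0, 0, 0.05, 0, 0, 0, 0], [0, 0, 0.05, 0, 0, 0, 0], [-0.01, 0.04, 0, 0, 0, 0, 0], [0, 0, 0, 0, 0, 0, 0]],
])

```text
time: 0.78
tool_pos: [132.3, -541.5, 381.8]
tcp_rot: [180.0, 0.0, 13.7]
ft_force: [-0.1, -1.3, -0.3]
finger_gap: 42.7
grip_force: 0.0
```

```bash
cat > log.py <<'E'
import json
from bench import status
s=status.sense(); r=[list(map(float,s[k])) for k in("joint_pos","tool_pos","tcp_rot")]
open("log.txt","a").write(json.dumps(r)+"\n"); print(s["time"],r,s["ft_force"].round(1))
E
python3 log.py
```

```text
0.775 [[-81.54171524109259, 0.2088293399814843, 77.3193905140511, -0.0018029109319142524, 102.46331671532778, -5.282720776003008], [132.27296197604937, -541.4769508901024, 381.762722042742], [179.99173458922027, 0.002532120674709264, 13.740616127925309]] [-0.1 -1.3 -0.3]
```

Call:
arm_command([
  [[-0.01, 0.05, 0.02, 0, 0, 0, 0], [-0.01, 0.05, 0.02, 0, 0, 0, 0], [-0.01, 0.05, 0.02, 0, 0, 0, 0], [0, 0, 0, 0, 0, 0, 0]],
])

```text
time: 1.27
tool_pos: [102.4, -391.7, 444.6]
tcp_rot: [179.6, 0.0, 13.7]
ft_force: [0.3, -0.5, -0.4]
finger_gap: 42.7
grip_force: 0.0
```

```bash
python3 log.py; cat > kin.py <<'E'
import numpy as np, json
from scipy.spatial.transform import Rotation as R
from scipy.optimize import least_squares
def fk(q,p,full=False):
    q=np.radians(q); a1,h,L2,L3,L5,d=p; z=lambda t:R.from_euler("z",t); y=lambda t:R.from_euler("y",t)
    A=z(q[0]); o=A.apply([a1,d,h]); A=A*y(q[1]); e=o+A.apply([0,0,L2]); A=A*y(q[2]); w=e+A.apply([0,0,L3])
    A=A*z(q[3])*y(q[4]); t=w+A.apply([0,0,L5]); A=A*z(q[5])
    return (np.array([o,e,w,t]),A)
def fit():
    D=[json.loads(l) for l in open("log.txt")]
    D.append([[-81.154,7.471,85.268,0,87.261,-4.893],[142.525,-582.831,231.292],[180,0,13.74]])
    s=least_squares(lambda p:np.concatenate([fk(q,p)[0][3]-t for q,t,_ in D]+[0.01*(p-[0,450,450,450,300,50])]),[0,450,450,450,300,50])
    return s.x,np.abs(s.fun[:-6]).max(),D
if __name__=="__main__":
    p,e,D=fit(); print(p.round(1),e); q,t,r=D[0]; print(fk(q,p)[1].as_euler("xyz",degrees=True),r)
E
python3 kin.py
```

```text
1.275 [[-82.61543397819244, -21.854223376792046, 90.00918488096815, -0.0014181929036503269, 111.47042017635708, -6.358658687425702], [102.38051184185235, -391.66229649899384, 444.62411270262976], [179.6278320136378, 0.04279764341789298, 13.742562308737437]] [ 0.3 -0.5 -0.4]
[  4.3 300.3 323.2 556.7 362.5  51.2] 5.929638235962329
[-1.79997468e+02  8.26541077e-03  1.03740616e+02] [179.99173458922027, 0.002532120674709264, 13.740616127925309]
```

Call:
arm_command([
  [[0, 0.04, 0, 0.15, 0.02, 0, 0], [0, 0.04, 0, 0.15, 0.02, 0, 0], [0, 0.04, 0, 0.15, 0.02, 0, 0], [0, 0, 0, 0, 0, 0, 0], [0, 0, 0, 0, 0, 0, 0]],
])

```text
time: 1.9
tool_pos: [102.6, -274.2, 440.8]
tcp_rot: [-154.3, -2.7, 13.1]
ft_force: [-0.4, 0.4, 1.0]
finger_gap: 42.9
grip_force: 0.0
```

```bash
python3 log.py; sed -i 's/a1,h,L2,L3,L5,d=p/a1,h,L2,L3,L5,d,b=p/; s/apply(\[0,0,L3\])/apply([b,0,L3])/; s/300,50\]/300,50,0]/g; s/fun\[:-6\]/fun[:-7]/' kin.py; python3 kin.py
```

```text
1.9 [[-80.56542936518672, -16.063627499874215, 89.75690805522665, 1.078999934553774, 132.14230686050416, -3.7642017145838476], [102.6288008789673, -274.1985251072165, 440.75818796735547], [-154.27693039036814, -2.673061688576556, 13.128836981481072]] [-0.4  0.4  1. ]
[1.000e-01 3.183e+02 3.692e+02 5.533e+02 3.649e+02 5.120e+01 6.180e+01] 0.033490569424174055
[-1.79997468e+02  8.26541077e-03  1.03740616e+02] [179.99173458922027, 0.002532120674709264, 13.740616127925309]
```

The kinematics fit to 0.03 mm. I'll plan the tuck (whole arm within about 190 mm of the base axis), the swing past the screwdriver and the unfold over the ball, keeping each row within the limits.

```bash
cat > plan.py <<'E'
from kin import *
p,e,D=fit()
def ik(t,yaw,q0):
    Rt=R.from_euler("xyz",[180,0,yaw+90],degrees=True)   # fk frame = tool frame turned
    def f(q):
        x,A=fk(q,p); return np.r_[x[3]-t,300*(Rt.inv()*A).as_rotvec()]
    s=least_squares(f,q0); return s.x,np.abs(s.fun).max()
def path(qa,qb):
    qa,qb=np.array(qa,float),np.array(qb,float)
    for n in range(3,60):
        Q=[qa+(qb-qa)*k/n for k in range(n+1)]; X=[fk(q,p) for q in Q]
        rows=[np.r_[(X[k+1][0][3]-X[k][0][3])/1000,(X[k+1][1]*X[k][1].inv()).as_rotvec()] for k in range(n)]
        if max(np.linalg.norm(r[:3]) for r in rows)<.06 and max(np.linalg.norm(r[3:]) for r in rows)<.175 and np.abs(qb-qa).max()/n<9.5: break
    return rows,X
E
cat > go.py <<'E'
from plan import *
q0=D[-2][0] if False else json.loads(open("log.txt").readlines()[-1])[0]
w1=[-80.6,-25,47,0,148,-4]; w2=[16,-25,47,0,148,-12.3]
w3,er=ik([561.4,215,240],118.3,[16,20,80,0,80,-12]); print(w3.round(1),er)
for n,(a,b) in dict(tuck=(q0,w1),swing=(w1,w2),unfold=(w2,w3)).items():
    rows,X=path(a,b); print(n,len(rows)); 
    print(json.dumps([[round(float(v),3) for v in r] for r in rows]))
    for x,A in X[::3]: print("   ",[ (round(float(np.hypot(*v[:2]))),round(float(v[2]))) for v in x[1:]], x[3].round())
print(fk(w1,p)[0][3],fk(w2,p)[0][3])
from h import ray
print("box front corners",[ray("top",u,0).round() for u in((145,133),(210,130))])
E
python3 go.py
```

```text
[ 16.1   7.5  84.4   0.   88.2 -12.2] 2.8421709430404007e-13
tuck 7
[[-0.0, -0.005, 0.054, -0.089, -0.012, 0.0], [-0.001, 0.002, 0.054, -0.089, -0.012, -0.0], [-0.002, 0.01, 0.053, -0.089, -0.012, -0.001], [-0.004, 0.017, 0.051, -0.089, -0.012, -0.001], [-0.005, 0.024, 0.048, -0.088, -0.013, -0.001], [-0.006, 0.03, 0.044, -0.088, -0.013, -0.002], [-0.006, 0.035, 0.039, -0.088, -0.013, -0.002]]
    [(114, 673), (449, 769), (293, 441)] [ 103. -274.  441.]
    [(136, 665), (350, 961), (285, 602)] [  99. -267.  602.]
    [(157, 656), (184, 1108), (214, 745)] [  85. -197.  745.]
swing 11
[[0.024, 0.014, 0.0, -0.001, 0.002, 0.166], [0.021, 0.017, 0.0, -0.001, 0.002, 0.166], [0.018, 0.02, -0.0, -0.001, 0.002, 0.166], [0.015, 0.023, 0.0, -0.001, 0.002, 0.166], [0.011, 0.025, -0.0, -0.002, 0.002, 0.166], [0.007, 0.026, -0.0, -0.002, 0.001, 0.166], [0.003, 0.027, 0.0, -0.002, 0.001, 0.166], [-0.001, 0.027, 0.0, -0.002, 0.001, 0.166], [-0.005, 0.027, 0.0, -0.002, 0.0, 0.166], [-0.009, 0.026, -0.0, -0.002, -0.0, 0.166], [-0.013, 0.024, -0.0, -0.002, -0.0, 0.166]]
    [(164, 653), (120, 1143), (1
[... 535 characters left out ...]
.008, -0.047, -0.004, 0.013, 0.0], [0.024, 0.007, -0.049, -0.004, 0.013, 0.0], [0.02, 0.006, -0.051, -0.004, 0.013, 0.0], [0.015, 0.004, -0.052, -0.004, 0.013, 0.0], [0.011, 0.003, -0.053, -0.004, 0.013, 0.0], [0.006, 0.002, -0.054, -0.004, 0.013, 0.0]]
    [(164, 653), (120, 1143), (179, 783)] [151.  97. 783.]
    [(122, 670), (284, 1068), (332, 706)] [301. 140. 706.]
    [(82, 682), (424, 955), (458, 592)] [423. 175. 592.]
    [(54, 687), (528, 815), (548, 451)] [510. 200. 451.]
    [(60, 686), (590, 659), (595, 294)] [556. 213. 294.]
[  78.60358532 -161.31981887  783.397979  ] [151.2162425   96.62430124 783.397979  ]
box front corners [array([669., 335.,   0.]), array([679., 196.,   0.])]
```

Call:
arm_command([
  [[0, -0.005, 0.054, -0.089, -0.012, 0, 0.2], [-0.001, 0.002, 0.054, -0.089, -0.012, 0, 0.2], [-0.002, 0.01, 0.053, -0.089, -0.012, -0.001, 0.2], [-0.004, 0.017, 0.051, -0.089, -0.012, -0.001, 0.2], [-0.005, 0.024, 0.048, -0.088, -0.013, -0.001, 0.2], [-0.006, 0.03, 0.044, -0.088, -0.013, -0.002, 0.2], [-0.006, 0.035, 0.039, -0.088, -0.013, -0.002, 0.2], [0, 0, 0, 0, 0, 0, 0.2]],
])

```text
time: 2.9
tool_pos: [77.6, -154.7, 789.5]
tcp_rot: [169.0, 0.8, 13.3]
ft_force: [-0.0, -0.2, -0.0]
finger_gap: 51.2
grip_force: 0.0
```

```bash
python3 log.py; python3 kin.py
```

```text
2.9 [[-80.30768072485813, -25.278450166041146, 46.02204361057583, -0.22716926603267917, 148.2649256915242, -3.873831940269124], [77.59142563717013, -154.6988471187499, 789.4566231803044], [169.03821073702804, 0.818347202259045, 13.282925799049227]] [-0.  -0.2 -0. ]
[  0.  318.1 369.1 553.4 364.8  51.2  61.6] 0.012331640664598353
[-1.79997468e+02  8.26541077e-03  1.03740616e+02] [179.99173458922027, 0.002532120674709264, 13.740616127925309]
```

Tucked as planned, so next is the swing past the screwdriver.

Call:
arm_command([
  [[0.024, 0.014, 0, -0.001, 0.002, 0.166, 0.2], [0.021, 0.017, 0, -0.001, 0.002, 0.166, 0.2], [0.018, 0.02, 0, -0.001, 0.002, 0.166, 0.2], [0.015, 0.023, 0, -0.001, 0.002, 0.166, 0.2], [0.011, 0.025, 0, -0.002, 0.002, 0.166, 0.2]],
])

```text
time: 3.52
tool_pos: [168.6, -60.7, 784.4]
tcp_rot: [170.1, 1.4, 61.1]
ft_force: [0.1, -1.1, -0.2]
finger_gap: 51.2
grip_force: 0.0
```

Call:
arm_command([
  [[0.007, 0.026, 0, -0.002, 0.001, 0.166, 0.2], [0.003, 0.027, 0, -0.002, 0.001, 0.166, 0.2], [-0.001, 0.027, 0, -0.002, 0.001, 0.166, 0.2], [-0.005, 0.027, 0, -0.002, 0, 0.166, 0.2], [-0.009, 0.026, 0, -0.002, 0, 0.166, 0.2], [-0.013, 0.024, 0, -0.002, 0, 0.166, 0.2], [0, 0, 0, 0, 0, 0, 0.2]],
])

```text
time: 4.4
tool_pos: [149.0, 97.1, 784.8]
tcp_rot: [170.2, 2.1, 118.3]
ft_force: [-0.6, -0.9, -1.1]
finger_gap: 51.6
grip_force: 0.0
```

```bash
python3 log.py; python3 kin.py; cat > go2.py <<'E'
from plan import *
q0=json.loads(open("log.txt").readlines()[-1])[0]
w3,er=ik([561.4,215,200],118.3,[16,20,80,0,80,-12]); print(w3.round(1),er)
rows,X=path(q0,w3); print(len(rows)); print(json.dumps([[round(float(v),3) for v in r] for r in rows]))
E
python3 go2.py
```

```text
4.4 [[16.536852509326682, -24.88738476202936, 46.65019132937513, -0.16486489725100295, 148.21966521248646, -12.073486060021331], [149.04745549893, 97.08665133397405, 784.8042087930492], [170.21224209751972, 2.1449586439491903, 118.27890309743495]] [-0.6 -0.9 -1.1]
[  0.  318.1 369.1 553.4 364.8  51.2  61.6] 0.008563868230680782
[-1.79997468e+02  8.26541077e-03  1.03740616e+02] [179.99173458922027, 0.002532120674709264, 13.740616127925309]
[ 16.1   8.6  87.4   0.   84.1 -12.2] 2.2737367544323206e-13
14
[[0.052, 0.015, -0.021, -0.004, 0.012, -0.0], [0.049, 0.014, -0.025, -0.004, 0.012, -0.0], [0.047, 0.014, -0.03, -0.004, 0.012, -0.0], [0.044, 0.013, -0.034, -0.004, 0.012, -0.0], [0.04, 0.012, -0.037, -0.004, 0.012, -0.0], [0.037, 0.011, -0.041, -0.003, 0.012, -0.0], [0.033, 0.009, -0.044, -0.003, 0.012, -0.0], [0.029, 0.008, -0.046, -0.003, 0.012, -0.0], [0.025, 0.007, -0.048, -0.003, 0.012, -0.0], [0.02, 0.006, -0.05, -0.003, 0.012, -0.0], [0.016, 0.004, -0.051, -0.003, 0.012, -0.0], [0.011, 0.003, -0.052, -0.003, 0.012, -0.0], [0.007, 0.002, -0.053, -0.003, 0.012, -0.0], [0.002, 0.0, -0.053, -0.003, 0.012, -0.0]]
```

Call:
arm_command([
  [[0.052, 0.015, -0.021, -0.004, 0.012, 0, 0.2], [0.049, 0.014, -0.025, -0.004, 0.012, 0, 0.2], [0.047, 0.014, -0.03, -0.004, 0.012, 0, 0.2], [0.044, 0.013, -0.034, -0.004, 0.012, 0, 0.2], [0.04, 0.012, -0.037, -0.004, 0.012, 0, 0.2], [0.037, 0.011, -0.041, -0.003, 0.012, 0, 0.2], [0.033, 0.009, -0.044, -0.003, 0.012, 0, 0.2], [0.029, 0.008, -0.046, -0.003, 0.012, 0, 0.2]],
])

```text
time: 5.4
tool_pos: [483.1, 190.3, 504.1]
tcp_rot: [176.0, 1.0, 117.8]
ft_force: [-0.0, 0.2, 0.2]
finger_gap: 51.4
grip_force: 0.0
```

Call:
arm_command([
  [[0.025, 0.007, -0.048, -0.003, 0.012, 0, 0.2], [0.02, 0.006, -0.05, -0.003, 0.012, 0, 0.2], [0.016, 0.004, -0.051, -0.003, 0.012, 0, 0.2], [0.011, 0.003, -0.052, -0.003, 0.012, 0, 0.2], [0.007, 0.002, -0.053, -0.003, 0.012, 0, 0.2], [0.002, 0, -0.053, -0.003, 0.012, 0, 0.2], [0, 0, 0, 0, 0, 0, 0.2], [0, 0, 0, 0, 0, 0, 0.2]],
])

```text
time: 6.4
tool_pos: [563.0, 213.1, 201.3]
tcp_rot: [-180.0, -0.0, 118.0]
ft_force: [0.2, 0.9, 0.9]
finger_gap: 51.2
grip_force: 0.0
```

```bash
python3 log.py; python3 - <<'E'
from h import *
im=viewer.snapshot("top"); sc=viewer.snapshot("scene")
cv2.imwrite("pics/top1.png",np.hstack([cv2.resize(im[90:240,130:330,::-1],(400,300)),cv2.resize(sc[120:270,150:350,::-1],(400,300))]))
from h import ray
print(blob(sc,(200,130,290,220),lambda h,s,v:((h<8)|(h>172))&(s>140)&(v>60)))
E
```

```text
6.4 [[15.85249718943203, 8.652699933730023, 87.11142673035486, 0.005322908078333573, 84.2635255298696, -12.135831564272609], [562.96287019017, 213.1189680167187, 201.33073680069435], [-179.97407913110055, -0.01099096511960677, 117.98779294788226]] [0.2 0.9 0.9]
(array([202.06666667, 176.9047619 ]), array([  6,  24, 105], dtype=int32))
```

View pics/top1.png

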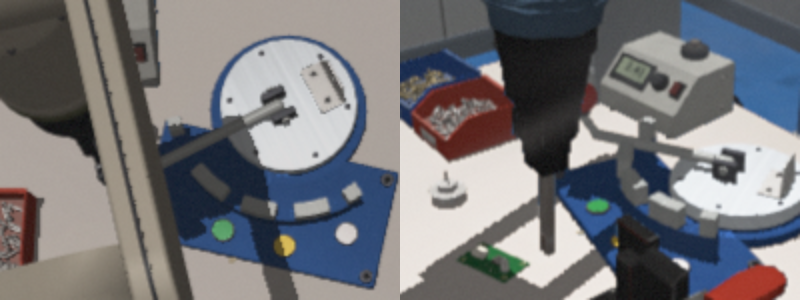

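The top view shows the arm over the ball, which it hides. The scene view shows the lever still in the bay, with the ball behind the screwdriver. I'm going down on the measured ball position with the fingers straddling it along the tangent.

Call:
arm_command([
  [[-0.0015, 0.0019, -0.03, 0, 0, 0.005, 0.4], [0, 0, -0.035, 0, 0, 0, 0.4], [0, 0, -0.035, 0, 0, 0, 0.4], [0, 0, -0.022, 0, 0, 0, 0.4], [0, 0, -0.012, 0, 0, 0, 0.4], [0, 0, 0, 0, 0, 0, 0.4], [0, 0, 0, 0, 0, 0, 0.4]],
])

```text
time: 7.38
tool_pos: [561.4, 216.5, 67.3]
tcp_rot: [180.0, -0.0, 118.4]
ft_force: [-0.6, 0.4, 0.6]
finger_gap: 59.6
grip_force: 0.0
```

Call:
arm_command([
  [[0, 0, 0, 0, 0, 0, -0.2], [0, 0, 0, 0, 0, 0, -0.5], [0, 0, 0, 0, 0, 0, -0.7], [0, 0, 0, 0, 0, 0, -0.7], [0, 0, 0, 0, 0, 0, -0.7]],
], force=40)

```text
time: 8.0
tool_pos: [560.7, 216.4, 66.2]
tcp_rot: [-179.9, -0.0, 118.4]
ft_force: [-0.5, -0.1, 6.2]
finger_gap: 31.7
grip_force: 39.3
```

The gap is 31.7 mm on a 34 mm ball with a small upward push, so the pads are probably above the ball's equator. I'll reopen, go 6 mm lower and close again.

Call:
arm_command([
  [[0, 0, 0, 0, 0, 0, 0.2], [0, 0, 0, 0, 0, 0, 0.2], [0, 0, -0.006, 0, 0, 0, 0.2], [0, 0, 0, 0, 0, 0, -0.2], [0, 0, 0, 0, 0, 0, -0.6], [0, 0, 0, 0, 0, 0, -0.7], [0, 0, 0, 0, 0, 0, -0.7], [0, 0, 0, 0, 0, 0, -0.7]],
], force=40)

```text
time: 9.0
tool_pos: [559.7, 215.9, 59.0]
tcp_rot: [-179.8, -0.1, 118.4]
ft_force: [-1.5, -0.6, -4.2]
finger_gap: 32.0
grip_force: 39.9
```

```bash
cat > arc.py <<'E'
import numpy as np,json,sys
c=np.array([646.84,56.59]);a=-.212
def ball(q,e):
    r=12+168*np.cos(e)-42*np.sin(e); return np.r_[c-r*np.array([np.cos(a+q),np.sin(a+q)]),46+168*np.sin(e)+42*np.cos(e)]
def rows(P): return json.dumps([[*np.round((ball(*P[k+1])-ball(*P[k]))/1000,4).tolist(),0,0,round(P[k+1][0]-P[k][0],4)] for k in range(len(P)-1)])
if __name__=="__main__":
    q0,q1,E=-.864,-.25,.32
    print(rows([(q0,e) for e in np.linspace(0,E,7)]))
    print(rows([(q,E) for q in np.linspace(q0,q1,10)])); print(ball(q1,E))
    print(rows([(q1,e) for e in np.linspace(E,0,9)]),ball(q1,0))
E
python3 arc.py
```

```text
[[0.0012, -0.0022, 0.0089, 0, 0, 0.0], [0.0014, -0.0026, 0.0088, 0, 0, 0.0], [0.0016, -0.003, 0.0086, 0, 0, 0.0], [0.0018, -0.0034, 0.0084, 0, 0, 0.0], [0.002, -0.0038, 0.0082, 0, 0, 0.0], [0.0022, -0.0042, 0.0079, 0, 0, 0.0]]
[[-0.0093, -0.0054, 0.0, 0, 0, 0.0682], [-0.0089, -0.0061, 0.0, 0, 0, 0.0682], [-0.0085, -0.0067, 0.0, 0, 0, 0.0682], [-0.008, -0.0072, 0.0, 0, 0, 0.0682], [-0.0075, -0.0078, 0.0, 0, 0, 0.0682], [-0.007, -0.0083, 0.0, 0, 0, 0.0682], [-0.0064, -0.0087, 0.0, 0, 0, 0.0682], [-0.0058, -0.0091, 0.0, 0, 0, 0.0682], [-0.0051, -0.0095, 0.0, 0, 0, 0.0682]]
[505.17175331 127.13259589 138.71506974]
[[-0.0032, 0.0016, -0.0059, 0, 0, 0.0], [-0.003, 0.0015, -0.0061, 0, 0, 0.0], [-0.0028, 0.0014, -0.0062, 0, 0, 0.0], [-0.0026, 0.0013, -0.0063, 0, 0, 0.0], [-0.0023, 0.0012, -0.0064, 0, 0, 0.0], [-0.0021, 0.001, -0.0065, 0, 0, 0.0], [-0.0019, 0.0009, -0.0066, 0, 0, 0.0], [-0.0016, 0.0008, -0.0067, 0, 0, 0.0]] [485.71069424 136.82307812  88.        ]
```

Call:
arm_command([
  [[0.0012, -0.0022, 0.0089, 0, 0, 0, -0.7], [0.0014, -0.0026, 0.0088, 0, 0, 0, -0.7], [0.0016, -0.003, 0.0086, 0, 0, 0, -0.7], [0.0018, -0.0034, 0.0084, 0, 0, 0, -0.7], [0.002, -0.0038, 0.0082, 0, 0, 0, -0.7], [0.0022, -0.0042, 0.0079, 0, 0, 0, -0.7], [0, 0, 0, 0, 0, 0, -0.7], [0, 0, 0, 0, 0, 0, -0.7]],
])

```text
time: 10.0
tool_pos: [570.2, 197.4, 110.2]
tcp_rot: [-179.9, -0.1, 118.4]
ft_force: [-1.8, 4.4, -2.3]
finger_gap: 32.0
grip_force: 40.1
```

```bash
python3 - <<'E'
from h import *
im=viewer.snapshot("top"); sc=viewer.snapshot("scene")
cv2.imwrite("pics/top2.png",np.hstack([cv2.resize(im[90:240,130:330,::-1],(400,300)),cv2.resize(sc[120:270,200:400,::-1],(400,300))]))
E
```

```text
(no output)
```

View pics/top2.png

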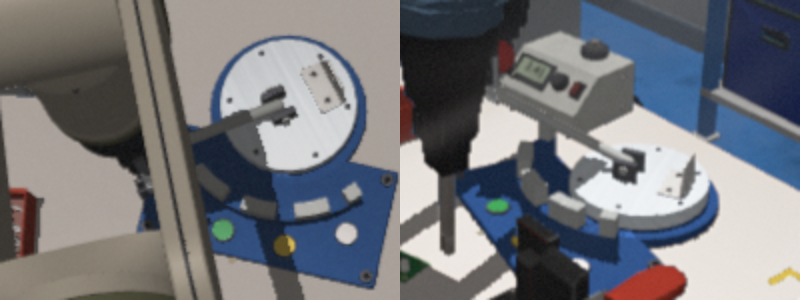

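In the scene view (right half) the lever is clearly tilted up out of the bay and the ball, at about (503,55), is in the fingers. Now I swing to the green notch at dial -0.25.

Call:
arm_command([
  [[-0.0093, -0.0054, 0, 0, 0, 0.0682, -0.7], [-0.0089, -0.0061, 0, 0, 0, 0.0682, -0.7], [-0.0085, -0.0067, 0, 0, 0, 0.0682, -0.7], [-0.008, -0.0072, 0, 0, 0, 0.0682, -0.7], [-0.0075, -0.0078, 0, 0, 0, 0.0682, -0.7], [-0.007, -0.0083, 0, 0, 0, 0.0682, -0.7], [-0.0064, -0.0087, 0, 0, 0, 0.0682, -0.7], [-0.0058, -0.0091, 0, 0, 0, 0.0682, -0.7], [-0.0051, -0.0095, 0, 0, 0, 0.0682, -0.7], [0, 0, 0, 0, 0, 0, -0.7]],
])

```text
time: 11.35
tool_pos: [502.1, 127.4, 109.3]
tcp_rot: [-179.7, -0.2, 153.6]
ft_force: [-5.4, 1.7, -1.2]
finger_gap: 32.2
grip_force: 40.2
```

```bash
python3 - <<'E'
from h import *
from bench import status
s=status.sense(); print(s["tool_pos"],s["tcp_rot"],s["ft_force"],s["finger_gap"])
im=viewer.snapshot("top"); sc=viewer.snapshot("scene")
cv2.imwrite("pics/top3.png",np.hstack([cv2.resize(im[90:240,180:330,::-1],(400,400),interpolation=cv2.INTER_CUBIC),cv2.resize(sc[120:270,200:350,::-1],(400,400),interpolation=cv2.INTER_CUBIC)]))
E
```

```text
[502.08552961 127.43029951 109.34151888] [-179.72883387   -0.19443148  153.60240504] [-5.43980639  1.65571456 -1.16316536] 32.22980369862378
```

View pics/top3.png

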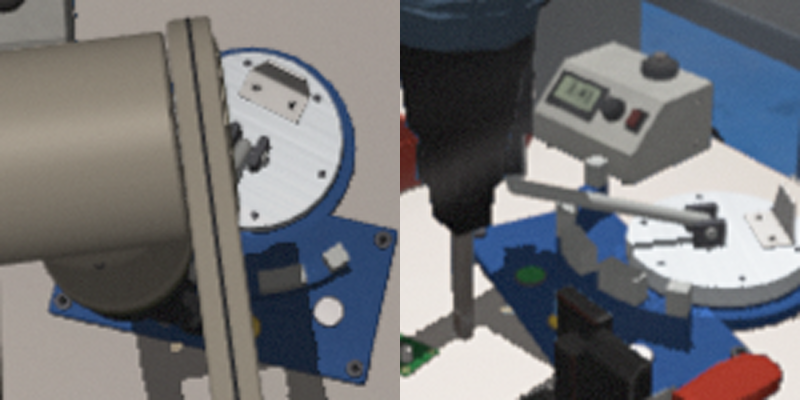

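The turntable has turned with the lever. From the TCP the dial is at about -0.25, within the notch clearance of ±0.03 rad. I'll lower it along the arc.

Call:
arm_command([
  [[-0.0032, 0.0016, -0.0059, 0, 0, 0, -0.7], [-0.003, 0.0015, -0.0061, 0, 0, 0, -0.7], [-0.0028, 0.0014, -0.0062, 0, 0, 0, -0.7], [-0.0026, 0.0013, -0.0063, 0, 0, 0, -0.7], [-0.0023, 0.0012, -0.0064, 0, 0, 0, -0.7], [-0.0021, 0.001, -0.0065, 0, 0, 0, -0.7], [-0.0019, 0.0009, -0.0066, 0, 0, 0, -0.7], [-0.0016, 0.0008, -0.0067, 0, 0, 0, -0.7], [0, 0, 0, 0, 0, 0, -0.7], [0, 0, 0, 0, 0, 0, -0.7]],
])

```text
time: 12.7
tool_pos: [485.2, 137.7, 60.1]
tcp_rot: [-179.9, 0.0, 153.6]
ft_force: [2.2, -1.0, 1.6]
finger_gap: 32.1
grip_force: 40.2
```

It reaches the same height as in the bay (60 mm against 59 mm) with low force. Now I let go and rise.

Call:
arm_command([
  [[0, 0, 0, 0, 0, 0, -0.1], [0, 0, 0, 0, 0, 0, 0.3], [0, 0, 0, 0, 0, 0, 0.3], [0, 0, 0, 0, 0, 0, 0.3], [0, 0, 0.02, 0, 0, 0, 0.3], [0, 0, 0.03, 0, 0, 0, 0.3], [0, 0, 0.05, 0, 0, 0, 0.3], [-0.01, 0.03, 0.05, 0, 0, 0, 0.3], [-0.02, 0.05, 0.03, 0, 0, 0, 0.3], [-0.02, 0.05, 0.02, 0, 0, 0, 0.3]],
])

```text
time: 13.95
tool_pos: [434.3, 269.1, 261.7]
tcp_rot: [-180.0, 0.1, 153.5]
ft_force: [0.8, -0.5, -0.6]
finger_gap: 55.7
grip_force: 0.0
```

Call:
arm_command([
  [[-0.02, 0.05, 0.02, 0, 0, 0, 0.3], [-0.02, 0.05, 0.02, 0, 0, 0, 0.3], [-0.02, 0.05, 0.02, 0, 0, 0, 0.3], [-0.02, 0.05, 0.02, 0, 0, 0, 0.3], [0, 0, 0, 0, 0, 0, 0.3], [0, 0, 0, 0, 0, 0, 0.3]],
])

```text
time: 14.7
tool_pos: [354.1, 467.6, 338.8]
tcp_rot: [-179.8, -0.0, 153.6]
ft_force: [0.7, -0.1, 0.0]
finger_gap: 55.4
grip_force: 0.0
```

```bash
python3 - <<'E'
from h import *
im=viewer.snapshot("top"); sc=viewer.snapshot("scene")
red=blob(im,(200,175,245,215),lambda h,s,v:((h<8)|(h>172))&(s>140)&(v>60))
K=ray("top",red[0],88); print(red,K, "expect [485.7 136.8 88]", status.sense()["ft_force"])
cv2.imwrite("pics/top4.png",np.hstack([cv2.resize(im[90:240,180:330,::-1],(400,400),interpolation=cv2.INTER_CUBIC),cv2.resize(sc[120:270,200:350,::-1],(400,400),interpolation=cv2.INTER_CUBIC)]))
E
```

```text
(array([229.89583333, 209.83333333]), array([ 17,  11, 144], dtype=int32)) [491.05254091 138.13669948  88.        ] expect [485.7 136.8 88] [-0.36177122 -0.61367144  0.70831198]
```

View pics/top4.png

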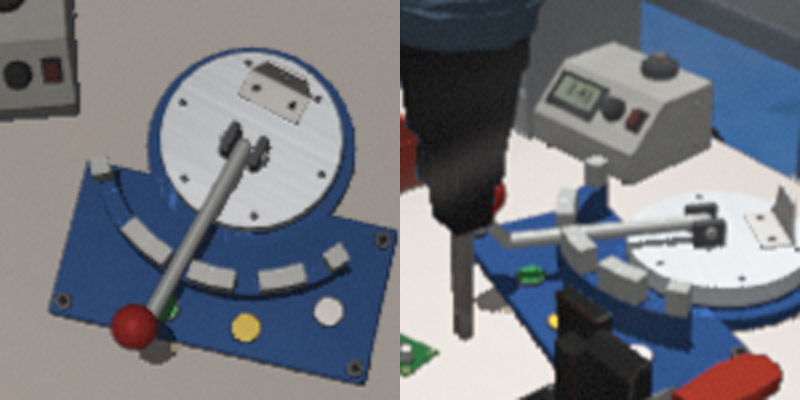

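```bash
python3 - <<'E'
from h import *
im=viewer.snapshot("top")
red=blob(im,(205,190,255,232),lambda h,s,v:((h<8)|(h>172))&(s>140)&(v>60))
K=ray("top",red[0],88); d=np.array([646.84,56.59])-K[:2]
print(red,K,np.hypot(*d),np.arctan2(d[1],d[0])+.212)
E
```

```text
(array([229.83333333, 211.97619048]), array([ 17,  17, 210], dtype=int32)) [486.87455228 138.1063913   88.        ] 179.53792500268065 -0.2592881518296921
```

The ball measures 179.5 mm from the axis at dial -0.259, so the lever is fully down in the green notch and the arm is clear.

```bash
python3 -c "
from bench import job; print(job.hand_in())"
```

```text
the job is handed in; nothing more can be done
None
```

The lever is fully down in the notch beside the green marker and released, with the turntable about 1.4 mm from dead centre by camera; the loose parts were not touched, and the job is handed in (no verdict was shown).

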